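# Load a pin in the lever clamp, flip the catch and hold the clamp shut

## Task

Take the steel pin out of the wooden stand and put it fully home in the hole of the clamp fixture's steel block, and let go of it. Then flip the lever's safety catch all the way over, and only after that pull the lever towards the front of the fixture until its rubber foot presses firmly on the pin's head. The lever springs back, so finish while still holding it pulled with the gripper, and leave the coupon, ring gauge and oilstone where they are.

Things in the scene. Friction and masses are not known exactly. Their poses are not given: they have to be found in the camera images.
- pin: Round steel pin, upright, 90 g, 62 mm long: shank 12 mm diameter with a tapered tip (lowest 27 mm), collar 24 mm diameter (from 27 to 32 mm), round head 16 mm diameter (from 32 mm to the top at 62 mm), by which it is gripped. Origin at the tip of the shank, z up along the pin. It starts standing in pin_stand, hanging by its collar, tip 3 mm above the bench.
- pin_stand: Fixed wooden block 56x56x30 mm with a 15 mm hole through its middle that holds the pin; origin at the centre of its underside.
- fixture: Lever clamp fixture screwed to the bench, grey base plate 150 (x) by 200 (y) by 12 mm thick, from x = -97 to +53 mm and y = -88 to +112 mm. Origin on the bench under the lever's shaft, z up; its front, to which the lever is pulled, is -x; catch on its -y side, pin block on its +y side.
- nest_hole (a point): Centre of the mouth of the hole, 14 mm diameter and 30 mm deep with a 2 mm chamfer, in the top of a steel block 44x44x30 mm standing on the base plate; the mouth is 42 mm above the bench, at (-70, 85) mm in the fixture. Axes as the fixture. Fully home, the pin's collar rests on the block, its tip is 27 mm below the mouth and its head's top 35 mm above it.
- lever_knob (a point): Centre of the lever's black drum knob, 26 mm diameter, 24 mm long, lying along the fixture's y, with 14 mm steel studs at its ends (32 mm over the studs), on a 12 mm round bar, 120 mm from the shaft axis. Moves with the lever: at rest 74 mm behind (+x) the shaft, 155 mm above the bench; pulled to 1.25 rad, 66 mm in front (-x), 160 mm above the bench.
- lever_pivot (a point): Point of the lever's shaft axis (along the fixture's y) below the knob, 60 mm above the bench. Axes as the fixture. Fixed.
- lever (a joint): Lever angle, rad: 0 at rest, leaning back 0.663 from upright; grows as it is pulled to the front (-x). A clamp arm with a rubber foot on its shaft comes down with it; the foot meets the head of a fully home pin at about 1.25 (without a pin: stop at 1.35). A spring pulls it back, 2 N at the knob at rest, 5 N when pulled. Blocked by the closed catch after about 0.1 (0.2 if forced).
- catch_tab (a point): Centre of the crossbar, 12 mm diameter and 16 mm long along the fixture's x, at the top of the safety catch's thumb tab, a flat stem 10 mm wide and 7 mm thick; 36 mm from the catch's pivot. Closed, it stands straight up from the pivot, 131 mm above the bench. Fully flipped it lies out to the fixture's -y side. It moves with the catch.
- catch_pivot (a point): Centre of the catch's pivot, whose axis is the fixture's x; 95 mm above the bench, at (11.5, -60) mm in the fixture. Axes as the fixture. Fixed. A post stands just behind it (+x, from 10 mm on).
- catch (a joint): Angle of the catch, rad: about 0 closed (its 10 mm nose, pointing to +y, lies across the front of the lever and blocks it); grows to 1.35 as the tab tips over to -y and the nose rises clear of the lever. It needs about 1 N at the tab and stays where it is left; clear of the lever from 1.1 on.
- coupon: Bystander: metal block 40x52x30 mm with a bore; origin at the centre of its underside.
- ring_gauge: Bystander: steel ring 53 mm diameter, 16 mm high; origin at the centre of its underside.
- oilstone: Bystander: grey-brown stone bar 25x100x12 mm; origin at the centre of its underside.

How it is judged:
By the outcome, as a careful person would: the job done as asked, in the order asked, and still so for the second after the job is handed in, while the arm keeps its last pose, push and grip.
It also fails if it takes over 67 s, if anything falls off the work surface, if the arm or the gripper's body presses on something with over 40 N, if the wrist force passes 120 N, or if a joint passes its speed limit or range.

## Robot

A 6-joint arm with a two-finger parallel gripper is mounted at the origin on the work surface; the furniture and walls round the work are solid. World frame = base frame: x ahead of the robot, y to its left, z up, the work surface at z = 0. Lengths are in m, angles in rad, forces in N, time in s.
With the tool pointing down it reaches from about 0.3 to 0.775 m from the base axis. Payload 14.6 kg.
Tool frame: the origin (TCP) lies at the centre of the arm's flange, where the gripper is bolted on; the fingertips stand 199 mm ahead of it and the grasp point (between the pads) lies 180 mm ahead of it; z points along the fingers, y is the line along which they close (so a half turn about z gives the same grasp; the last joint's range is limited). The gripper opens to 94 mm and grips with 3 to 60 N. Pads are 16 mm wide; open, the fingers measure 119 mm over their backs; the gripper's body (75 mm by 177 mm) begins 78 mm behind the grasp point.
Start: joints at [1.281, 0.3, 1.521, -0, 1.321, -0.067], TCP at [0.122, 0.536, 0.405] pointing down, gripper open.
Joint ranges: [-3.03, 3.03], [-0.79, 2.21], [0.23, 2.52], [-1.04, 4.18], [0, 3.07], [-2.55, 2.55]. Speed limits (rad/s): [2.22, 2.22, 2.57, 3.14, 3.14, 3.14].

## Interface

Orientations are given as [roll, pitch, yaw] about the fixed x, y, z axes, in that order (R = Rz(yaw) Ry(pitch) Rx(roll)).
In Python, from station import ctrl gives the robot as it stands. The module is installed in compiled form; this text tells all that it offers.
- The arm moves only by the tool servo_tool, never from a script. Its argument "motion" is a list of rows, each a list of 5 numbers: the closure, from 0 (fully open) to 1 (shut), then the shift along the world's x, y, z in cm, then the turn about the world's z in degrees. A call has 1 to 20 rows; each row is the pose to reach, as a shift and turn from the pose commanded when the call began; what a row does not reach only later rows make up. A row lasts 1/8 s, in which the tool goes at most 62.5 mm and 10.7 degrees, less where a joint would pass 70% of its speed; a pose out of reach is approached as far as the arm can. A call with a gripper value outside its range is refused whole. The fingers move at their own pace and stop on an object; "squeeze" is the grip in N (left out, the last holds). Time passes only in rows, so rows that repeat a pose let the fingers close. It gives the time, the measured TCP pose, the force, the opening and the grip force at its end, in the units of the state.
- ctrl.get_obs(): the state, without advancing time (a new reading comes with each control period).
- ctrl.camera(name): name is "scene" or "top" or "wrist"; returns a dict with "image" (480x640x3 uint8, red, green, blue), "fx", "fy", "cx", "cy" (pixels), "dist" ([k1, k2, p1, p2, k3] as OpenCV has them; the pictures are not rectified), "camera_from_world" (4x4, takes a point from world to camera coordinates); the wrist camera has in their place "hand_eye" (4x4, takes a point from camera to tool coordinates, whose origin is the TCP and whose axes are the flange's). Camera axes: x right, y up, looking along -z (the intrinsics and any distortion apply to the point x, -y, -z); pixel columns grow to the right and rows downward; lengths in m; the calibration is good to about 2 mm. A picture is of the moment at which its call begins: read the wrist's pose just before it. There is no depth.
- ctrl.hand_in(): hands the job in; it is judged then, once.
The state is a dict: "time_s": time; "qpos": joint angles; "joint_vel": joint speeds; "tau": joint torques, N m; "ee_pos": TCP position; "eef_rot": TCP orientation; "force": force on the tool from outside, world axes, zero at the start; "moment": the same for the moment, N m; "grip_width": finger opening in m; "grip_force": force on a finger pad.
Only numpy, scipy, OpenCV 4.12 (cv2) and the standard library are available. Lean on these libraries where they do the work, as an engineer would, in place of code of your own. Each camera call takes 0.05 s, during which the arm holds its last target. There are 200 camera calls.

## Working session

There is one attempt and no reset: what is moved stays moved. The work goes in short steps, Python scripts to look and compute and a tool call to move; the robot and the scene stay as the last step left them, time stands still between calls to the robot, and variables do not carry over. Pictures are saved under pics/ and viewed, at most 10 in all, crops included, and the job is handed in when it is done.

Besides the shell and the picture viewer there is one more tool, called by a JSON object that holds its "fn" and its "kwargs". servo_tool: Moves the arm, as the interface text tells. Its arguments: {"type":"object","properties":{"motion":{"type":"array","items":{"type":"array","items":{"type":"number"}}},"squeeze":{"type":"number"}},"required":["motion"]}

```bash
mkdir -p pics; cat > h.py <<'E'
import numpy as np, cv2, json
from station import ctrl
from scipy.spatial.transform import Rotation as R
def grab(name,fn):
    o=ctrl.get_obs(); c=ctrl.camera(name); cv2.imwrite('pics/'+fn+'.png',c['image'][:,:,::-1])
    K=np.array([[c['fx'],0,c['cx']],[0,c['fy'],c['cy']],[0,0,1]]); d=np.array(c['dist'],float)
    if name=='wrist':
        T=np.eye(4);T[:3,:3]=R.from_euler('xyz',o['eef_rot']).as_matrix();T[:3,3]=o['ee_pos']
        M=np.linalg.inv(T@np.array(c['hand_eye']))
    else: M=np.array(c['camera_from_world'])
    M=np.diag([1,-1,-1,1])@M
    np.savez('pics/'+fn+'.npz',K=K,d=d,M=M)
    return c['image']
def cal(fn):
    z=np.load('pics/'+fn+'.npz'); return z['K'],z['d'],z['M']
def proj(fn,P):
    K,d,M=cal(fn); r=cv2.Rodrigues(M[:3,:3])[0]
    return cv2.projectPoints(np.atleast_2d(np.array(P,float)),r,M[:3,3],K,d)[0][:,0]
def onz(fn,uv,z):
    K,d,M=cal(fn); n=cv2.undistortPoints(np.array(uv,float).reshape(-1,1,2),K,d)[:,0]
    C=-M[:3,:3].T@M[:3,3]; D=np.c_[n,np.ones(len(n))]@M[:3,:3]
    return C+D*((z-C[2])/D[:,2])[:,None]
E
python3 - <<'E'
from h import *
print(ctrl.get_obs())
for n in('scene','top','wrist'):
    grab(n,n+'0'); K,d,M=cal(n+'0'); print(n,K[0,0],d,-M[:3,:3].T@M[:3,3])
E
```

```text
{'time_s': 0.0, 'qpos': array([ 1.28143253e+00,  3.00458182e-01,  1.52159009e+00, -2.38583169e-05,
        1.32069169e+00, -6.65817501e-02]), 'joint_vel': array([ 0.0019468 ,  0.00113959, -0.00120479, -0.00062833,  0.00279962,
       -0.00050039]), 'tau': array([-3.65784181e-03, -5.31797254e+01, -3.52743888e+01,  7.06721703e-02,
        2.42871634e-02,  1.84582700e-05]), 'ee_pos': array([0.12150329, 0.53637367, 0.40408947]), 'eef_rot': array([-3.14044635e+00, -5.32755450e-05,  2.91881650e+00]), 'force': array([-0.16873427,  0.06947503,  0.41835369]), 'moment': array([-0.00969674,  0.00414448, -0.06380832]), 'grip_force': 0.0, 'grip_width': 0.0942693083747738}
scene 598.7646225090336 [-0.20139928  0.          0.          0.          0.        ] [-0.2969079   0.8263253   0.81436529]
top 453.50040867123903 [-0.00095471  0.          0.          0.          0.        ] [0.40575792 0.07093532 1.05728563]
wrist 394.7347896355721 [-0.05072292  0.          0.          0.          0.        ] [0.03959118 0.55444127 0.3828366 ]
```

View pics/top0.png

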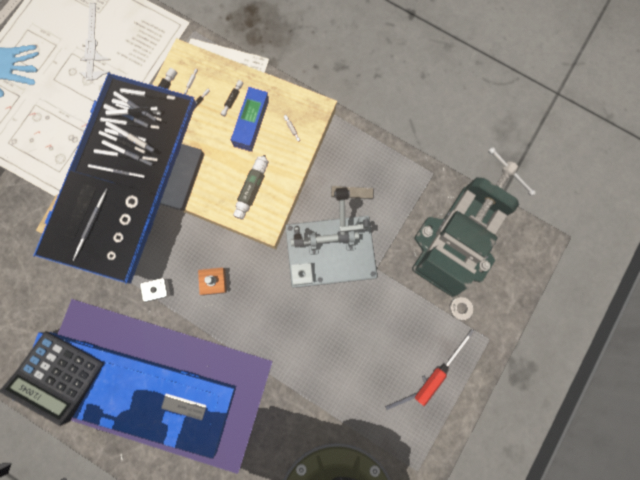

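View pics/scene0.png

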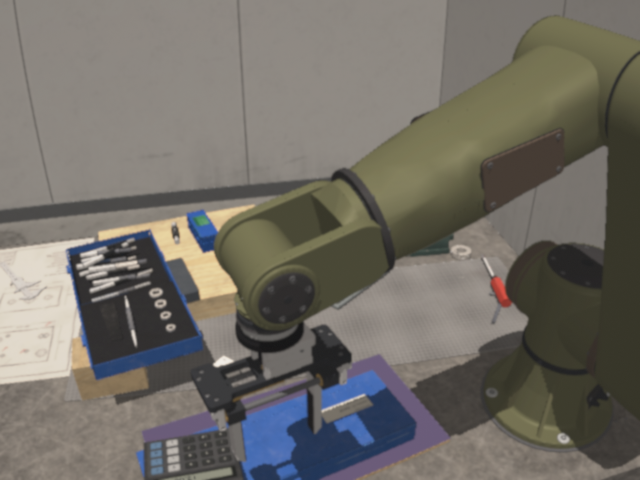

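The top view shows the pin stand (orange) near (212,281), the fixture plate about (287..377, 215..287) with its pin block near (302,272), the lever knob near (342,192) and the catch near (370,225). The arm hides most of the scene view. I'll zoom in on the top view.

```bash
python3 - <<'E'
import cv2
a=cv2.imread('pics/top0.png')[170:300,190:390]
cv2.imwrite('pics/crop0.png',cv2.resize(a,None,fx=4,fy=4,interpolation=cv2.INTER_CUBIC))
E
```

```text
(no output)
```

View pics/crop0.png

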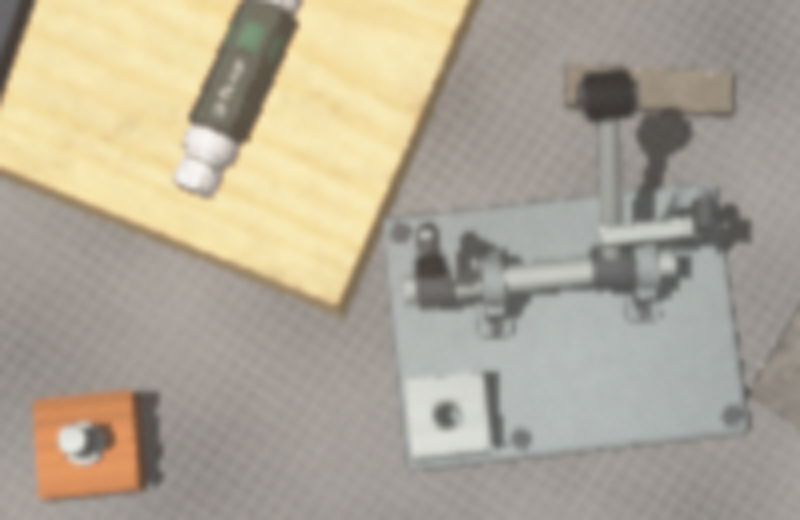

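The 4x crop (offset (190,170)) shows the following:
- Plate corners at about (387,218), (410,468), (748,430) and (718,190).
- Hole mouth at (447,413).
- Knob at (608,95).
- Pin head at (74,440), in the stand.

Now I'll fit the fixture pose.

```bash
cat >> h.py <<'E'
def fx(p,P):
    P=np.atleast_2d(np.array(P,float)); c,s=np.cos(p[2]),np.sin(p[2])
    return np.c_[p[0]+c*P[:,0]-s*P[:,1],p[1]+s*P[:,0]+c*P[:,1],P[:,2]]
E
python3 - <<'E'
from h import *
from scipy.optimize import least_squares
f=lambda c:(np.array(c,float)+.5)/4-.5+[190,170]
F=np.array([[53,112,12],[-97,112,12],[-97,-88,12],[53,-88,12],[-70,85,42],[74,0,155]])/1e3
uv=f([(387,218),(410,468),(748,430),(718,190),(447,413),(608,95)])
r=least_squares(lambda p:(proj('top0',fx(p,F))-uv).ravel(),[.45,.0,0],loss='soft_l1')
print(r.x,np.degrees(r.x[2]));print((proj('top0',fx(r.x,F))-uv).round(1))
print('hole',fx(r.x,F[4]),onz('top0',uv[4],.042),'knob',onz('top0',uv[5],.155),fx(r.x,F[5]))
print('pin',onz('top0',f([(74,440)]),.065),'stand',onz('top0',f([(36,403),(136,392),(143,490),(42,500)]),.03), )
print('catch',fx(r.x,[[.0115,-.06,.131]]))
E
```

```text
[0.57756659 0.01010632 0.11612599] 6.653529121924256
[[-0.4 -1.2]
 [-0.7  0.1]
 [ 1.2  1.5]
 [ 1.3 -1.7]
 [ 0.6 -0.1]
 [-5.4  0.8]]
hole [[0.4981895  0.08642328 0.042     ]] [[0.49789797 0.0876593  0.042     ]] knob [[0.65308821 0.00762021 0.155     ]] [[0.65106819 0.01868034 0.155     ]]
pin [[0.47634842 0.28948637 0.065     ]] stand [[0.49915926 0.31987521 0.03      ]
 [0.5067188  0.26399554 0.03      ]
 [0.45180568 0.25692104 0.03      ]
 [0.44496973 0.31289162 0.03      ]]
catch [[ 0.59594104 -0.04815713  0.131     ]]
```

{"fn": "servo_tool", "kwargs": {"motion": [[0, 4, -4, 0, 5], [0, 8, -8, 0, 10], [0, 12, -12, 0, 15], [0, 16, -16, 0, 19.5], [0, 20, -19, 0, 19.5], [0, 24, -23, 0, 19.5], [0, 28, -26, 0, 19.5], [0, 32, -30, 0, 19.5], [0, 36, -33, 0, 19.5], [0, 39, -35, 0, 19.5], [0, 39, -35, 0, 19.5], [0, 39, -35, 0, 19.5]]}}

```text
time_s: 1.65
ee_pos: [0.5112, 0.1867, 0.4044]
eef_rot: [3.142, -0.001, -3.024]
force: [0.6, 0.3, -0.0]
grip_width: 0.094
grip_force: 0.0
```

```bash
python3 - <<'E'
from h import *
o=ctrl.get_obs();print(o['time_s'],o['ee_pos'],o['eef_rot'],o['qpos'])
a=grab('wrist','w1')
cv2.imwrite('pics/w1v.png',cv2.resize(a[:,:,::-1],(800,600),interpolation=cv2.INTER_CUBIC))
E
```

```text
1.65 [0.51117363 0.18665672 0.40438013] [ 3.14156565e+00 -6.97375650e-04 -3.02405427e+00] [ 2.82784364e-01  2.87286246e-01  1.53790070e+00  1.46023550e-04
  1.31708914e+00 -1.40558703e+00]
```

View pics/w1v.png

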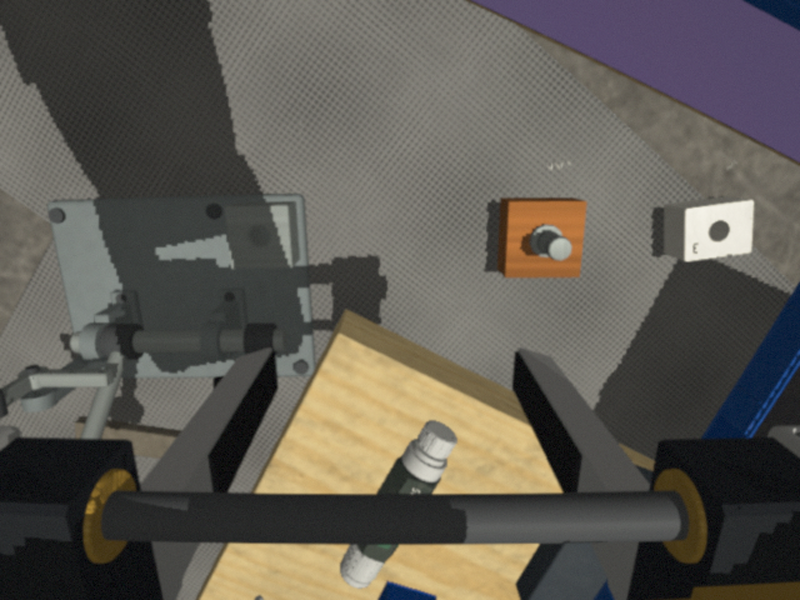

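The wrist view (1.25x) shows the pin head's top at (560,248), the hole mouth at (260,235), and plate corners at (302,196), (50,203) and (314,375). I'll combine these with the top view.

```bash
python3 - <<'E'
from h import *
from scipy.optimize import least_squares
f=lambda c:(np.array(c,float)+.5)/4-.5+[190,170]
g=lambda c:(np.array(c,float)+.5)/1.25-.5
F=np.array([[53,112,12],[-97,112,12],[-97,-88,12],[53,-88,12],[-70,85,42]])/1e3
uv=f([(387,218),(410,468),(748,430),(718,190),(447,413)])
uw=g([(314,375),(302,196),(50,203),(260,235)])
Fw=F[[0,1,2,4]]
for use in((1,0),(0,1),(1,1)):
    r=least_squares(lambda p:np.r_[use[0]*(proj('top0',fx(p,F))-uv).ravel(),use[1]*(proj('w1',fx(p,Fw))-uw).ravel()],[.45,.0,0],loss='soft_l1')
    print(use,r.x,np.degrees(r.x[2]),(proj('top0',fx(r.x,F))-uv).round(1).tolist(),(proj('w1',fx(r.x,Fw))-uw).round(1).tolist())
    print('hole',fx(r.x,F[4]))
print('hole top/w',onz('top0',uv[4],.042),onz('w1',uw[3],.042),'pin top/w',onz('top0',f([(74,440)]),.065),onz('w1',g([(560,248)]),.065))
E
```

```text
(1, 0) [0.57752625 0.01141329 0.12479477] 7.150213390718362 [[-1.1, -0.8], [-0.9, 0.5], [1.0, 1.2], [0.5, -2.0], [0.3, 0.2]] [[-2.7, 5.0], [-1.7, 0.9], [-7.8, -1.5], [-3.4, 4.2]]
hole [[0.49749058 0.08703929 0.042     ]]
(0, 1) [0.57608031 0.0155949  0.14557824] 8.341018991064079 [[-3.3, 0.8], [-1.8, 2.0], [-0.1, 0.9], [-1.8, -2.2], [-0.9, 1.5]] [[2.3, 2.1], [0.5, -2.7], [-5.3, -0.5], [-0.4, 1.2]]
hole [[0.49449026 0.08954127 0.042     ]]
(1, 1) [0.5768983  0.01417501 0.13499808] 7.734820132310462 [[-2.5, -0.1], [-1.6, 1.2], [0.2, 1.0], [-0.9, -2.1], [-0.6, 0.8]] [[0.4, 3.8], [0.1, -0.7], [-5.8, -0.8], [-1.1, 2.9]]
hole [[0.49609518 0.08898046 0.042     ]]
hole top/w [[0.49789797 0.0876593  0.042     ]] [[0.49340828 0.08985914 0.042     ]] pin top/w [[0.47634842 0.28948637 0.065     ]] [[0.47408698 0.29155442 0.065     ]]
```

{"fn": "servo_tool", "kwargs": {"motion": [[0.3, -1.8, 5.2, -3, 0], [0.3, -3.6, 10.4, -6, 0], [0.3, -3.6, 10.4, -11, 0], [0.3, -3.6, 10.4, -14, 0], [0.3, -3.6, 10.4, -16, 0], [0.3, -3.6, 10.4, -16.7, 0], [0.3, -3.6, 10.4, -16.7, 0], [0.3, -3.6, 10.4, -16.7, 0]], "squeeze": 20}}

```text
time_s: 2.7
ee_pos: [0.4756, 0.2906, 0.2387]
eef_rot: [3.141, 0.001, -3.024]
force: [0.0, -0.3, 0.9]
grip_width: 0.066
grip_force: 0.0
```

{"fn": "servo_tool", "kwargs": {"motion": [[1, 0, 0, 0, 0], [1, 0, 0, 0, 0], [1, 0, 0, 0, 0], [1, 0, 0, 0, 0], [1, 0, 0, 0, 0], [1, 0, 0, 0, 0]], "squeeze": 20}}

```text
time_s: 3.45
ee_pos: [0.4755, 0.2906, 0.2377]
eef_rot: [3.141, 0.0, -3.024]
force: [-0.9, 3.9, 0.5]
grip_width: 0.0157
grip_force: 20.0
```

{"fn": "servo_tool", "kwargs": {"motion": [[1, 0, 0, 3, 0], [1, 0, 0, 7, 0], [1, 0.5, -4, 11, 0], [1, 1, -9, 13, 0], [1, 1.5, -14, 13, 0], [1, 2, -19, 13, 0], [1, 2, -20.2, 13, 0], [1, 2, -20.2, 13, 0], [1, 2, -20.2, 13, 0]]}}

```text
time_s: 4.58
ee_pos: [0.4955, 0.0894, 0.3675]
eef_rot: [3.141, -0.0, -3.023]
force: [-0.1, 0.3, -1.5]
grip_width: 0.0154
grip_force: 20.0
```

```bash
python3 - <<'E'
from h import *
a=grab('wrist','w2'); print(ctrl.get_obs()['ee_pos'],ctrl.get_obs()['force'])
cv2.imwrite('pics/w2v.png',cv2.resize(a[120:480,40:480,::-1],(733,600),interpolation=cv2.INTER_CUBIC))
E
```

```text
[0.49546775 0.08946886 0.36756725] [-0.31711188 -0.12193962 -0.72567803]
```

View pics/w2v.png

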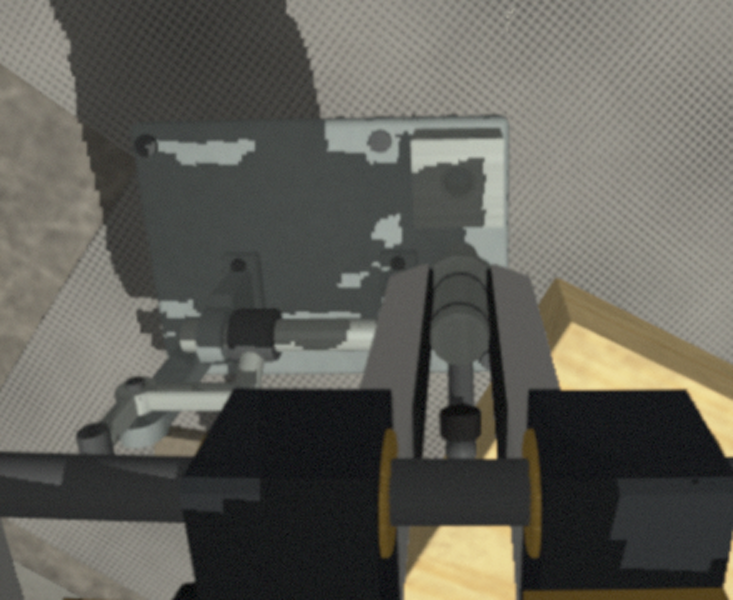

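The crop (1.667x, offset (40,120)) shows the hole mouth at (458,181), the pin's collar circle around (460,278) and its head top around (460,335).

```bash
python3 - <<'E'
from h import *
g=lambda c:(np.array(c,float)+.5)/(600/360)-.5+[40,120]
T=np.array([.4955,.0895,.3676])
print('hole',onz('w2',g([(458,181)]),.042))
print('pin head', onz('w2',g([(460,335)]),T[2]-.1727))
for dx in(-.003,0,.003):
  for h in(.032,.062):
    t=np.linspace(0,6.28,9)[:8]; r=.012 if h==.032 else .008
    print(dx,h,[(int(a),int(b)) for a,b in ((proj('w2',np.c_[T[0]+dx+r*np.cos(t),T[1]+r*np.sin(t),0*t+T[2]-.2347+h])-[40,120])*600/360)])
a=cv2.imread('pics/w2.png')[240:380,240:400]
cv2.imwrite('pics/w2c.png',cv2.resize(a,None,fx=4,fy=4,interpolation=cv2.INTER_CUBIC))
E
```

```text
hole [[0.49329759 0.08834014 0.042     ]]
pin head [[0.49295687 0.08920213 0.1949    ]]
-0.003 0.032 [(456, 320), (485, 313), (500, 289), (492, 262), (465, 247), (435, 255), (420, 280), (429, 307)]
-0.003 0.062 [(457, 360), (480, 354), (491, 336), (485, 315), (464, 304), (441, 310), (429, 329), (436, 350)]
0 0.032 [(454, 329), (483, 322), (499, 298), (491, 271), (464, 257), (434, 264), (419, 289), (428, 316)]
0 0.062 [(455, 370), (478, 365), (490, 346), (484, 326), (463, 315), (440, 321), (428, 340), (435, 360)]
0.003 0.032 [(453, 338), (482, 331), (497, 307), (490, 280), (463, 266), (433, 274), (418, 298), (427, 325)]
0.003 0.062 [(454, 380), (477, 375), (488, 357), (482, 336), (462, 326), (438, 331), (427, 350), (434, 370)]
```

View pics/w2c.png

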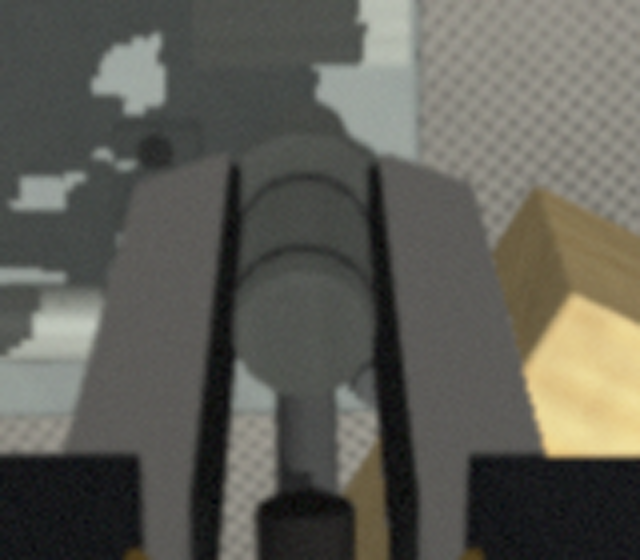

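{"fn": "servo_tool", "kwargs": {"motion": [[1, 0, -0.1, -3, 0], [1, 0, -0.1, -6, 0], [1, 0, -0.1, -8, 0], [1, 0, -0.1, -8.7, 0], [1, 0, -0.1, -9.2, 0], [1, 0, -0.1, -9.6, 0], [1, 0, -0.1, -9.9, 0], [1, 0, -0.1, -9.9, 0]]}}

```text
time_s: 5.62
ee_pos: [0.4956, 0.0874, 0.2687]
eef_rot: [-3.142, 0.0, -3.024]
force: [-0.8, -0.0, -0.8]
grip_width: 0.016
grip_force: 20.0
```

{"fn": "servo_tool", "kwargs": {"motion": [[1, 0, 0, -0.4, 0], [1, 0, 0, -0.8, 0], [1, 0, 0, -1.2, 0], [1, 0, 0, -1.5, 0], [1, 0, 0, -1.7, 0], [1, 0, 0, -1.8, 0]]}}

```text
time_s: 6.38
ee_pos: [0.4955, 0.0874, 0.2505]
eef_rot: [-3.142, -0.0, -3.024]
force: [-0.2, 0.1, -1.2]
grip_width: 0.0156
grip_force: 20.0
```

{"fn": "servo_tool", "kwargs": {"motion": [[1, 0, 0, -0.1, 0], [1, 0, 0, -0.2, 0], [1, 0, 0, -0.2, 0]]}}

```text
time_s: 6.75
ee_pos: [0.4956, 0.0875, 0.2496]
eef_rot: [3.141, 0.001, -3.024]
force: [-5.1, 0.6, 10.8]
grip_width: 0.0153
grip_force: 20.0
```

{"fn": "servo_tool", "kwargs": {"motion": [[0.5, 0, 0, 0.2, 0], [0.5, 0, 0, 0.2, 0], [0.5, 0, 0, 0.2, 0], [0.5, 0, 0, 2, 0], [0.5, 0, 0, 6, 0], [0.5, 0, 0, 10, 0], [0.5, 0, 0, 14, 0], [0.5, 0, 0, 15, 0], [0.5, 0, 0, 15, 0]]}}

```text
time_s: 7.88
ee_pos: [0.4955, 0.0874, 0.3983]
eef_rot: [3.142, 0.0, -3.024]
force: [0.1, -0.5, 0.2]
grip_width: 0.0471
grip_force: 0.0
```

```bash
python3 - <<'E'
from h import *
from scipy.optimize import least_squares
g=lambda c:(np.array(c,float)+.5)/(600/360)-.5+[40,120]
e=onz('w2',g([(135,122),(507,118)]),.012);d=e[1]-e[0];print(e,np.hypot(*d[:2]),np.degrees(np.arctan2(-d[0],d[1])))
h=np.array([.4945,.088]); 
for yaw in(7,8):
  c,s=np.cos(np.radians(yaw)),np.sin(np.radians(yaw)); Rm=np.array([[c,-s],[s,c]])
  o=h-Rm@[-.07,.085]
  print(yaw,o,'tab',o+Rm@[.0115,-.06],'knob y0',o+Rm@[.074,0])
  P=lambda x,y,z:[*(o+Rm@[x,y]),z]
  print('w2v tab,pivot',(proj('w2',[P(.0115,-.06,.131),P(.0115,-.06,.095)])-[40,120])*600/360)
  print('top crop tab,pivot',(proj('top0',[P(.0115,-.06,.131),P(.0115,-.06,.095)])-[190,170])*4)
  k=np.array([.653,.0085]);print('knob in fixture',Rm.T@(k-o))
a=grab('wrist','w3');print(ctrl.get_obs()['ee_pos'],ctrl.get_obs()['force'])
cv2.imwrite('pics/w3v.png',cv2.resize(a[100:460,0:440,::-1],(733,600),interpolation=cv2.INTER_CUBIC))
E
```

```text
[[ 0.48983718 -0.0810672   0.012     ]
 [ 0.46513386  0.11015196  0.012     ]] 0.19280824504910604 7.361186714832982
7 [0.57433712 0.01216443] tab [ 0.59306357 -0.04598684] knob y0 [0.64778554 0.02118276]
w2v tab,pivot [[ 88.64889601 442.85899511]
 [130.94363415 391.88960964]]
top crop tab,pivot [[704.35369011 219.73659551]
 [695.93925542 232.71539503]]
knob in fixture [ 0.07762995 -0.01322371]
8 [0.57564848 0.01356933] tab [ 0.59538695 -0.04424626] knob y0 [0.64892832 0.02386814]
w2v tab,pivot [[ 93.31830922 448.2964991 ]
 [134.97460469 396.83397674]]
top crop tab,pivot [[701.03739954 215.28735268]
 [692.74588856 228.42163317]]
knob in fixture [ 0.07589323 -0.01578525]
[0.49543907 0.08737523 0.3974687 ] [ 0.15849469 -0.6407331   1.60140153]
```

View pics/w3v.png

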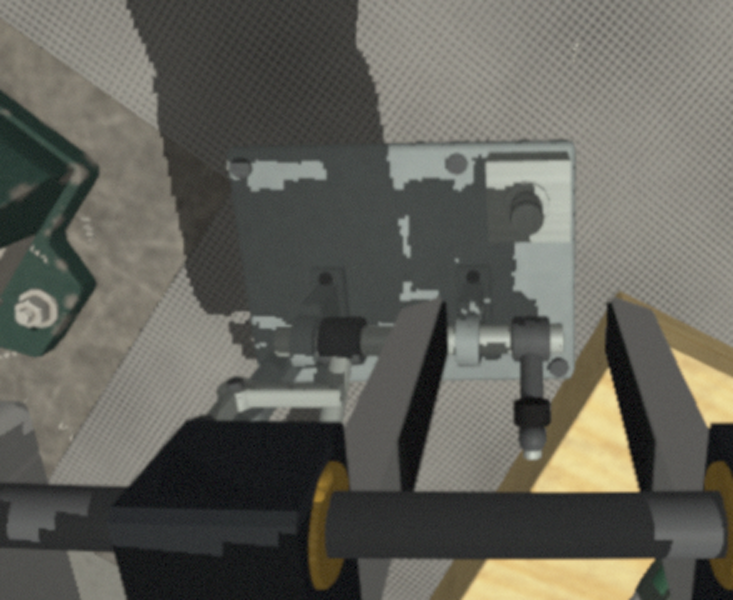

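The pin sits in the block with its collar on the top face, head at (525,208) in the crop. The catch and nose are near (235,395). Next is the catch: fingers closed, on the tab's +y side.

{"fn": "servo_tool", "kwargs": {"motion": [[1, 2, -2, 0, 0.5], [1, 5, -6, 0, 0.5], [1, 8, -9, 0, 0.5], [1, 9.2, -10.5, 0, 0.5], [1, 9.2, -10.5, 0, 0.5], [1, 9.2, -10.5, 0, 0.5], [1, 9.2, -10.5, -4, 0.5], [1, 9.2, -10.5, -7, 0.5], [1, 9.2, -10.5, -8.1, 0.5], [1, 9.2, -10.5, -8.1, 0.5], [1, 9.2, -10.5, -8.1, 0.5]], "squeeze": 20}}

```text
time_s: 9.3
ee_pos: [0.5876, -0.0174, 0.3191]
eef_rot: [-3.141, 0.002, -3.015]
force: [0.1, 0.4, 1.0]
grip_width: 0.0007
grip_force: 0.0
```

{"fn": "servo_tool", "kwargs": {"motion": [[1, 0.1, -0.7, 0, 0], [1, 0.15, -1.2, 0, 0], [1, 0.2, -1.7, 0, 0], [1, 0.3, -2.2, 0, 0], [1, 0.35, -2.7, -0.2, 0], [1, 0.4, -3.2, -0.4, 0], [1, 0.5, -3.7, -0.6, 0], [1, 0.5, -3.7, -0.6, 0]]}}

```text
time_s: 10.3
ee_pos: [0.5926, -0.055, 0.3114]
eef_rot: [-3.141, -0.0, -3.016]
force: [-1.0, -1.1, -0.4]
grip_width: 0.0005
grip_force: 0.0
```

{"fn": "servo_tool", "kwargs": {"motion": [[1, -0.05, 0.4, 1.5, 0], [1, 0, 0, 3.5, 0], [1, 0.25, -2, 3.5, 0], [1, 0.25, -2, 3.5, 0], [1, 0.25, -2, 2, 0], [1, 0.25, -2, 1, 0], [1, 0.25, -2, 0.5, 0], [1, 0.25, -2, 0.1, 0], [1, 0.25, -2, -0.1, 0], [1, 0.25, -2, -0.1, 0]]}}

```text
time_s: 11.55
ee_pos: [0.595, -0.0745, 0.3105]
eef_rot: [3.141, -0.0, -3.015]
force: [-0.4, -0.5, -0.3]
grip_width: 0.0001
grip_force: 0.0
```

{"fn": "servo_tool", "kwargs": {"motion": [[1, 0, 0, -0.2, 0], [1, 0, 0, -0.4, 0], [1, 0, 0, -0.4, 0]]}}

```text
time_s: 11.92
ee_pos: [0.5951, -0.0746, 0.3072]
eef_rot: [-3.141, 0.001, -3.015]
force: [-1.8, 0.7, 5.5]
grip_width: 0.0
grip_force: 2.7
```

{"fn": "servo_tool", "kwargs": {"motion": [[1, 0, 0, -0.1, 0], [1, 0, 0, -0.2, 0], [1, 0, 0, -0.2, 0]]}}

```text
time_s: 12.3
ee_pos: [0.5951, -0.0747, 0.3066]
eef_rot: [-3.141, 0.002, -3.015]
force: [-5.3, -0.8, 17.2]
grip_width: 0.0002
grip_force: 7.8
```

{"fn": "servo_tool", "kwargs": {"motion": [[1, 0, 0, 2, 0], [0.8, 0, 0, 6, 0], [0.4, 0, 0, 11, 0], [0.2, -1, 3, 11, 0], [0.2, -2, 6, 11, 0], [0.2, -2, 6, 11, 0], [0.2, -2, 6, 11, 0]]}}

```text
time_s: 13.18
ee_pos: [0.5752, -0.015, 0.4146]
eef_rot: [-3.141, -0.0, -3.015]
force: [0.3, 0.3, -0.4]
grip_width: 0.0569
grip_force: 0.0
```

```bash
python3 - <<'E'
from h import *
o=ctrl.get_obs();print(o['ee_pos'],o['force'])
a=grab('wrist','w4')
cv2.imwrite('pics/w4v.png',cv2.resize(a[:,:,::-1],(800,600),interpolation=cv2.INTER_CUBIC))
E
```

```text
[ 0.57518946 -0.01499487  0.41455249] [ 0.27682287  0.3428336  -0.43876252]
```

View pics/w4v.png

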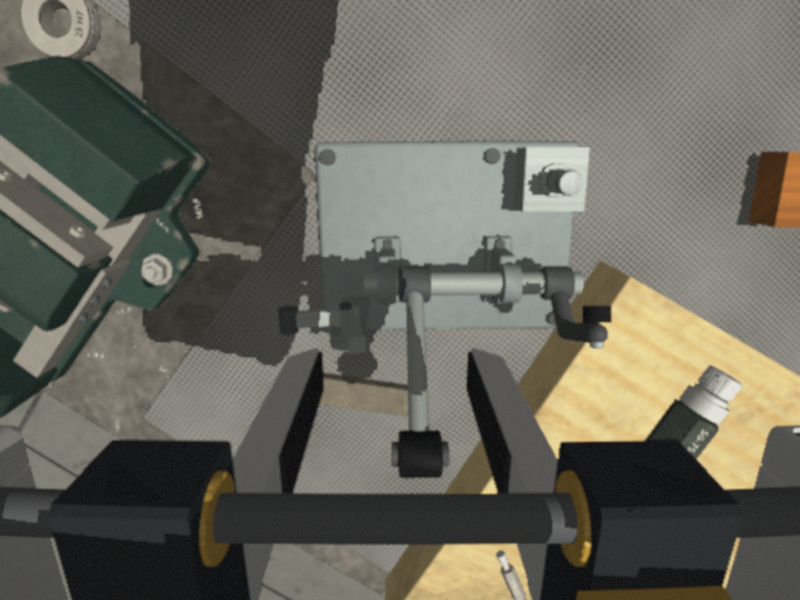

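Catch fully flipped: its tab lies out at (288,320) and the nose stands up near (345,312). The pin is home at (563,182), and the knob is clear at (420,453).

```bash
python3 - <<'E'
from h import *
g=lambda c:(np.array(c,float)+.5)/1.25-.5
k=onz('w4',g([(420,453)]),.155);print('knob',k, 'top',onz('top0',(np.array([(608,95.)])+.5)/4-.5+[190,170],.155))
print('hole/pin head',onz('w4',g([(567,181)]),.077),'drum ends',onz('w4',g([(393,453),(447,453)]),.155)-k)
E
```

```text
knob [[0.64945913 0.00878888 0.155     ]] top [[0.65308821 0.00762021 0.155     ]]
hole/pin head [[0.49456091 0.08404098 0.077     ]] drum ends [[ 0.00191352 -0.01494804  0.        ]
 [-0.0018844   0.01496597  0.        ]]
```

{"fn": "servo_tool", "kwargs": {"motion": [[0.35, 4, 1.2, 0, 0.5], [0.35, 7.6, 2.4, 0, 0.5], [0.35, 7.6, 2.4, 0, 0.5], [0.35, 7.6, 2.4, -3, 0.5], [0.35, 7.6, 2.4, -6, 0.5], [0.35, 7.6, 2.4, -7.8, 0.5], [0.35, 7.6, 2.4, -8, 0.5], [0.35, 7.6, 2.4, -8, 0.5]], "squeeze": 10}}

```text
time_s: 14.22
ee_pos: [0.6511, 0.0092, 0.3358]
eef_rot: [-3.141, 0.001, -3.007]
force: [0.1, -0.7, 0.4]
grip_width: 0.0612
grip_force: 0.0
```

{"fn": "servo_tool", "kwargs": {"motion": [[1, 0, 0, 0, 0], [1, 0, 0, 0, 0], [1, 0, 0, 0, 0], [1, 0, 0, 0, 0], [1, 0, 0, 0, 0]], "squeeze": 10}}

```text
time_s: 14.85
ee_pos: [0.6511, 0.0089, 0.3349]
eef_rot: [-3.141, 0.001, -3.007]
force: [-0.3, -5.3, 0.8]
grip_width: 0.0317
grip_force: 10.0
```

{"fn": "servo_tool", "kwargs": {"motion": [[1, 0, -0.1, 0, 0], [1, -0.5, -0.15, 0.35, 0], [1, -1, -0.2, 0.7, 0], [1, -1.7, -0.3, 1.1, 0], [1, -2.55, -0.4, 1.5, 0], [1, -2.55, -0.4, 1.5, 0]], "squeeze": 40}}

```text
time_s: 15.6
ee_pos: [0.6253, 0.0053, 0.3497]
eef_rot: [-3.141, 0.0, -3.007]
force: [4.4, -2.6, -3.3]
grip_width: 0.0316
grip_force: 40.0
```

{"fn": "servo_tool", "kwargs": {"motion": [[1, -0.85, -0.1, 0.3, 0], [1, -1.7, -0.2, 0.6, 0], [1, -2.6, -0.35, 0.8, 0], [1, -3.4, -0.45, 0.95, 0], [1, -4.3, -0.6, 1, 0], [1, -5.2, -0.7, 1, 0], [1, -6.1, -0.8, 0.9, 0], [1, -7, -0.9, 0.8, 0], [1, -7.9, -1.05, 0.6, 0], [1, -8.7, -1.15, 0.35, 0], [1, -9.5, -1.25, 0, 0], [1, -10.3, -1.35, -0.35, 0], [1, -10.3, -1.35, -0.35, 0]]}}

```text
time_s: 17.23
ee_pos: [0.5227, -0.0083, 0.348]
eef_rot: [-3.14, 0.004, -3.007]
force: [0.9, -5.1, 13.9]
grip_width: 0.0313
grip_force: 40.0
```

{"fn": "servo_tool", "kwargs": {"motion": [[1, -0.3, -0.05, 0, 0], [1, -0.6, -0.1, -0.15, 0], [1, -0.9, -0.1, -0.35, 0], [1, -0.9, -0.1, -0.35, 0]]}}

```text
time_s: 17.73
ee_pos: [0.514, -0.0094, 0.3438]
eef_rot: [-3.14, 0.003, -3.007]
force: [4.1, -5.8, 5.3]
grip_width: 0.0305
grip_force: 40.0
```

{"fn": "servo_tool", "kwargs": {"motion": [[1, -0.1, 0, -0.07, 0], [1, -0.2, 0, -0.13, 0], [1, -0.3, 0, -0.2, 0], [1, -0.4, 0, -0.26, 0], [1, -0.4, 0, -0.26, 0]]}}

```text
time_s: 18.35
ee_pos: [0.5101, -0.0097, 0.3415]
eef_rot: [-3.139, 0.003, -3.007]
force: [4.5, -9.3, 7.6]
grip_width: 0.0305
grip_force: 40.0
```

{"fn": "servo_tool", "kwargs": {"motion": [[1, -0.1, -0.1, -0.07, 0], [1, -0.2, -0.1, -0.14, 0], [1, -0.3, -0.15, -0.2, 0], [1, -0.3, -0.15, -0.2, 0]]}}

```text
time_s: 18.85
ee_pos: [0.507, -0.0106, 0.3395]
eef_rot: [-3.141, 0.003, -3.007]
force: [1.4, -2.3, 9.8]
grip_width: 0.0305
grip_force: 40.0
```

```bash
python3 - <<'E'
from h import *
a=grab('wrist','w5')
cv2.imwrite('pics/w5v.png',cv2.resize(a[120:480,200:640,::-1],(733,600),interpolation=cv2.INTER_CUBIC))
E
```

```text
(no output)
```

View pics/w5v.png

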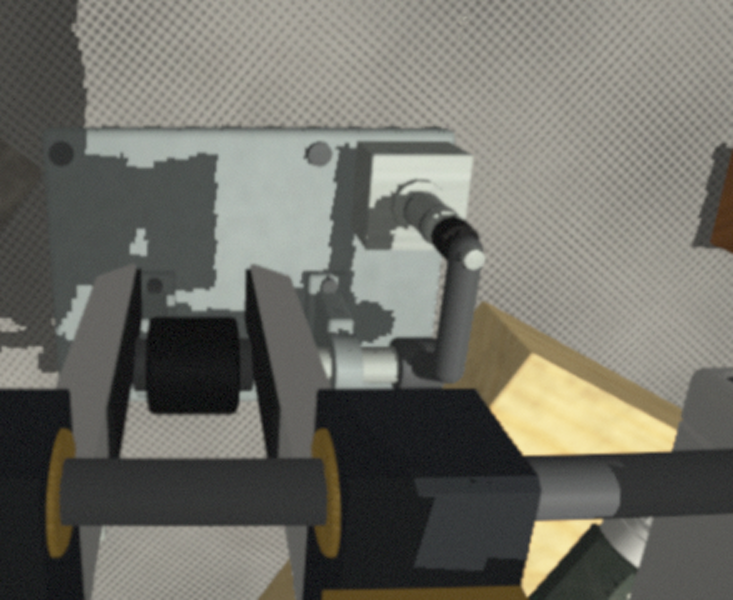

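The foot (black, (455,235)) is at the pin's head, and the knob sits between the pads at (193,365). I'll pull on until the force rises clearly.

{"fn": "servo_tool", "kwargs": {"motion": [[1, -0.1, 0, -0.1, 0], [1, -0.2, 0, -0.15, 0], [1, -0.3, -0.05, -0.25, 0], [1, -0.3, -0.05, -0.25, 0]], "squeeze": 60}}

```text
time_s: 19.4
ee_pos: [0.5039, -0.0111, 0.3373]
eef_rot: [-3.141, 0.003, -3.007]
force: [-1.0, -1.0, 14.8]
grip_width: 0.0299
grip_force: 60.0
```

```bash
python3 - <<'E'
from h import *
o=ctrl.get_obs();print(o['force'],o['moment'],o['eef_rot'])
g=lambda c:(np.array(c,float)+.5)/(600/360)-.5+[200,120]
T=np.array([.507,-.0106,.3395])
print('TCP-rel knob',onz('w5',g([(193,365)]),T[2]-.18)-T)
# predicted knob for lever angles, using rest knob (.6511,.0085,.155) & yaw 7.3deg
c,s=np.cos(.127),np.sin(.127)
for th in(1.15,1.2,1.25,1.3,1.35):
    d=.12*(np.sin(.663-th)-np.sin(.663)); p=np.array([.6505+c*d,.0085+s*d,.06+.12*np.cos(.663-th)])
    print(th,p.round(4),((proj('w5',p)-[200,120])*600/360).round())
E
```

```text
[-1.03926904 -0.99365171 14.8016104 ] [-0.17722743 -0.03981556 -0.01410945] [-3.14104344e+00  3.03975983e-03 -3.00660812e+00]
TCP-rel knob [[ 0.01108953  0.00139946 -0.18      ]]
1.15 [ 0.5215 -0.008   0.166 ] [[195. 390.]]
1.2 [ 0.5163 -0.0086  0.1631] [[196. 366.]]
1.25 [ 0.5113 -0.0093  0.1599] [[196. 344.]]
1.3 [ 0.5064 -0.0099  0.1565] [[196. 321.]]
1.35 [ 0.5017 -0.0105  0.1528] [[196. 299.]]
```

The image puts the knob about 11 mm behind the pads' centre, so the studs have slipped under rotation. I'll ease the lever back and regrip across the drum, with the fingers in front and behind, so the hold is positive.

{"fn": "servo_tool", "kwargs": {"motion": [[1, 0.9, 0.15, 0.6, 0], [1, 1.9, 0.3, 1.1, 0], [1, 3.5, 0.5, 1.8, 0], [1, 5.2, 0.75, 2.2, 0], [1, 7.1, 0.95, 2.4, 0], [1, 8.8, 1.2, 2.35, 0], [1, 10.5, 1.45, 2, 0], [1, 12.2, 1.65, 1.4, 0], [1, 12.8, 1.7, 1.1, 0], [0.35, 12.8, 1.7, 1.1, 0], [0.35, 12.8, 1.7, 1.1, 0], [0.35, 12.8, 1.7, 1.1, 0], [0.35, 12.8, 1.7, 5, 0], [0.35, 12.8, 1.7, 9.5, 0], [0.35, 12.8, 1.7, 9.5, 0]]}}

```text
time_s: 21.28
ee_pos: [0.6312, 0.006, 0.4348]
eef_rot: [-3.14, 0.007, -3.007]
force: [0.2, 0.3, -0.7]
grip_width: 0.0608
grip_force: 0.0
```

```bash
python3 - <<'E'
from h import *
o=ctrl.get_obs();print(o['time_s'],o['ee_pos'],o['qpos'])
a=grab('wrist','w6');b=cv2.inRange(a,(0,0,0),(45,45,45))
T=o['ee_pos']
p=proj('w6',[.651,.0085,.155])[0];print(p)
u,v=p.round().astype(int); w=a[max(v-40,0):v+40,u-50:u+50]
cv2.imwrite('pics/w6v.png',cv2.resize(np.ascontiguousarray(a[120:480,100:540,::-1]),(733,600),interpolation=cv2.INTER_CUBIC))
E
```

```text
21.275 [0.6311663  0.00595843 0.43476561] [-4.85916281e-02  4.65073881e-01  1.22565199e+00  1.23201706e-04
  1.44399807e+00 -1.75446467e+00]
[315.81044856 273.25515123]
```

View pics/w6v.png

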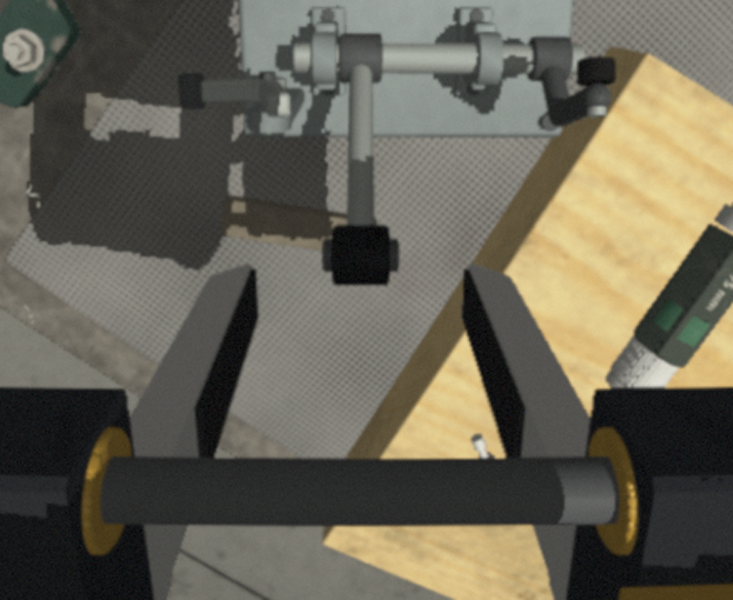

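The lever is back at rest with the knob at (361,255), which matches the expected (0.651, 0.0085, 0.155). I'll turn the gripper 90° and regrip across the drum.

{"fn": "servo_tool", "kwargs": {"motion": [[0.35, 1, 0.2, 0, -10], [0.35, 2, 0.25, 0, -20], [0.35, 2, 0.25, 0, -30], [0.35, 2, 0.25, 0, -40], [0.35, 2, 0.25, 0, -50], [0.35, 2, 0.25, 0, -60], [0.35, 2, 0.25, 0, -70], [0.35, 2, 0.25, 0, -80], [0.35, 2, 0.25, 0, -90], [0.35, 2, 0.25, 0, -90], [0.35, 2, 0.25, -3, -90], [0.35, 2, 0.25, -6, -90], [0.35, 2, 0.25, -8, -90], [0.35, 2, 0.25, -8.6, -90], [0.35, 2, 0.25, -8.6, -90], [0.35, 2, 0.25, -8.6, -90]], "squeeze": 15}}

```text
time_s: 23.32
ee_pos: [0.6516, 0.0084, 0.3455]
eef_rot: [3.14, 0.0, 1.707]
force: [-0.7, -0.4, 0.2]
grip_width: 0.0611
grip_force: 0.0
```

{"fn": "servo_tool", "kwargs": {"motion": [[1, 0, 0, 0, 0], [1, 0, 0, 0, 0], [1, 0, 0, 0, 0], [1, 0, 0, 0, 0], [1, 0, 0, 0, 0]], "squeeze": 15}}

```text
time_s: 23.95
ee_pos: [0.6516, 0.0084, 0.3447]
eef_rot: [3.141, 0.0, 1.706]
force: [1.9, 1.6, 0.3]
grip_width: 0.0268
grip_force: 13.9
```

{"fn": "servo_tool", "kwargs": {"motion": [[0.6, 0, 0, 0, 0], [0.6, 0, 0, 0.4, 0], [0.6, 0, 0, 0.4, 0], [1, 0, 0, 0.4, 0], [1, 0, 0, 0.4, 0], [1, 0, 0, 0.4, 0], [1, 0, 0, 0.4, 0]], "squeeze": 20}}

```text
time_s: 24.82
ee_pos: [0.6517, 0.0084, 0.3489]
eef_rot: [3.14, 0.0, 1.706]
force: [5.1, 0.5, 0.8]
grip_width: 0.0257
grip_force: 20.0
```

{"fn": "servo_tool", "kwargs": {"motion": [[1, -0.5, -0.05, 0.35, 0], [1, -1, -0.1, 0.7, 0], [1, -1.7, -0.2, 1.1, 0], [1, -2.55, -0.3, 1.5, 0], [1, -3.4, -0.45, 1.8, 0], [1, -4.2, -0.55, 2.1, 0], [1, -5.1, -0.65, 2.3, 0], [1, -6, -0.75, 2.45, 0], [1, -6.9, -0.9, 2.5, 0], [1, -7.8, -1, 2.5, 0], [1, -8.7, -1.1, 2.4, 0], [1, -9.5, -1.2, 2.3, 0], [1, -10.4, -1.3, 2.1, 0], [1, -11.3, -1.45, 1.9, 0], [1, -11.3, -1.45, 1.9, 0]], "squeeze": 20}}

```text
time_s: 26.7
ee_pos: [0.5384, -0.0059, 0.3686]
eef_rot: [3.139, -0.0, 1.706]
force: [3.5, 2.8, 4.7]
grip_width: 0.0254
grip_force: 20.0
```

{"fn": "servo_tool", "kwargs": {"motion": [[1, -0.55, -0.07, -0.2, 0], [1, -1.1, -0.14, -0.45, 0], [1, -1.65, -0.2, -0.7, 0], [1, -2.15, -0.28, -1, 0], [1, -2.45, -0.3, -1.2, 0], [1, -2.45, -0.3, -1.2, 0]]}}

```text
time_s: 27.45
ee_pos: [0.5142, -0.0091, 0.3563]
eef_rot: [3.139, 0.0, 1.706]
force: [5.3, 1.4, 3.2]
grip_width: 0.0254
grip_force: 20.0
```

{"fn": "servo_tool", "kwargs": {"motion": [[1, -0.1, 0, -0.07, 0], [1, -0.2, -0.02, -0.13, 0], [1, -0.3, -0.04, -0.2, 0], [1, -0.4, -0.05, -0.26, 0], [1, -0.4, -0.05, -0.26, 0]], "squeeze": 30}}

```text
time_s: 28.08
ee_pos: [0.5111, -0.0094, 0.3552]
eef_rot: [3.133, 0.001, 1.706]
force: [14.5, 2.8, 9.6]
grip_width: 0.0254
grip_force: 30.0
```

{"fn": "servo_tool", "kwargs": {"motion": [[1, -0.1, -0.01, -0.07, 0], [1, -0.15, -0.02, -0.1, 0], [1, -0.15, -0.02, -0.1, 0], [1, -0.15, -0.02, -0.1, 0]]}}

```text
time_s: 28.58
ee_pos: [0.5101, -0.0096, 0.3551]
eef_rot: [3.129, 0.001, 1.706]
force: [19.8, 3.3, 12.6]
grip_width: 0.0251
grip_force: 30.0
```

{"fn": "servo_tool", "kwargs": {"motion": [[1, 0, 0, 0, 0], [1, 0, 0, 0, 0], [1, 0, 0, 0, 0], [1, 0, 0, 0, 0], [1, 0, 0, 0, 0], [1, 0, 0, 0, 0], [1, 0, 0, 0, 0], [1, 0, 0, 0, 0]]}}

```text
time_s: 29.58
ee_pos: [0.5102, -0.0096, 0.3551]
eef_rot: [3.129, 0.001, 1.706]
force: [20.0, 4.3, 11.6]
grip_width: 0.0253
grip_force: 30.0
```

Steady and firm, with the knob where a fully home pin puts it. Handing in.

```bash
python3 -c "
from station import ctrl
print(ctrl.hand_in())"
```

```text
the job is handed in; nothing more can be done
None
```

The job is handed in with no verdict shown: the pin is fully home and released, the catch was flipped over before the final pull, and the gripper is holding the lever pulled, steady for 1 s at about 23 N at the knob; the first pull slipped at the studs, so I eased the lever back and regripped.

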